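# Check the catch on a bead case and hold its lid open

### The arm

A 7-joint arm with a two-finger parallel gripper is mounted at the origin on the work surface. World frame = base frame: x ahead of the robot, y to its left, z up, the work surface at z = 0. Lengths are in m, angles in rad, forces in N, time in s.
With the tool pointing down it reaches from about 0.4 to 0.875 m from the base axis. Payload 19.3 kg.
Tool frame: the origin (TCP) lies midway between the tips of the shut fingers; the grasp point (between the pads) lies 19 mm behind it; z points along the fingers, y is the line along which they close (so a half turn about z gives the same grasp; the last joint's range is limited). The gripper opens to 85 mm and grips with 20 to 120 N. Pads are 22 mm wide; open, the fingers measure 114 mm over their backs; the gripper's body (76 mm by 85 mm) begins 54 mm behind the grasp point. The pads swing forward as they close: fully open they stand 13 mm farther back than shut.
Start: joints at [1.202, 0.521, -0.036, 1.599, 0.021, 1.021, -0.113], TCP at [0.184, -0.597, 0.231] pointing down, gripper open.
Joint ranges: [-2.91, 2.91], [-0.3, 2.13], [-1.5, 1.42], [0.17, 2.43], [-1.26, 4.41], [0.16, 1.93], [-2.52, 2.52]. Speed limits (rad/s): [1.89, 1.89, 2.39, 2.39, 3.01, 3.01, 3.01].

### API

Orientations are given as [roll, pitch, yaw] about the fixed x, y, z axes, in that order (R = Rz(yaw) Ry(pitch) Rx(roll)).
In Python, from workcell import bot, monitor, grab_frame, calibration gives the robot as it stands (bot), with the cameras as plain functions and the readings (monitor).
- The arm moves only by the shell command python3 nudge.py 'ROWS' [FORCE]. ROWS is 1 to 5 rows, parted by a bar, with the numbers parted by spaces; each row has 7 numbers: the finger opening in m, then dx, dy, dz in a scale on which 1.0 is 0.75 m, then a rotation vector rx, ry, rz in shares of pi rad (1.0 is pi rad); each row is the pose to reach, as a shift and turn from the pose commanded when the command began, along the tool's axes at that moment; what a row does not reach only later rows make up. A row lasts 1/8 s, in which the tool goes at most 0.0625 m and 0.188 rad, less where a joint would pass 70% of its speed; a pose out of reach is approached as far as the arm can. The fingers move at their own pace and stop on an object; FORCE is the grip in N (left out, the last holds). Time passes only in rows, so rows that do not move let the fingers close. It prints the time, the measured TCP pose, the force, the opening and the grip force at its end. Shift and turn numbers lie between -1 and 1, and a call with a number outside is refused. Input that does not fit is refused with a message, and nothing moves.
- monitor.observe(): the state, without advancing time (a new reading comes with each control period).
- grab_frame(name): name is "scene" or "top" or "wrist"; returns the picture (480x640x3 uint8, blue, green, red); there is no depth.
- calibration(name): a dict with "vfov" (degrees; the focal length in pixels is half the picture's height over the tangent of half this angle, whatever the lens; pixels are square), "cx", "cy" (the principal point, pixels), "eye" and "attitude" of the camera in the world. Camera axes: x right, y down, z forward; pixel columns grow to the right and rows downward; lengths in m; the calibration is good to about 2 mm. A picture is of the moment at which its call begins: read the wrist's pose just before it. calibration takes no time and is no camera call; for the wrist camera it gives the pose at the moment of the call.
- bot.job_done(): hands the job in; it is judged then, once.
The state is a dict: "clock": time; "qpos": joint angles; "qd": joint speeds; "joint_efforts": joint torques, N m; "position": TCP position; "tool_rot": TCP orientation; "force": force on the tool from outside, world axes, zero at the start; "moment": the same for the moment, N m; "grip_width": finger opening in m; "finger_force": force on a finger pad.
Only numpy, scipy, OpenCV 4.12 (cv2) and the standard library are available. Lean on these libraries where they do the work, as an engineer would, in place of code of your own. Each camera call takes 0.05 s, during which the arm holds its last target. There are 200 camera calls.

### The job

Before touching the red catch, tug up on the blue handle of the bead case's lid to learn whether the catch is holding it. If it is held, slide the red catch away from the handle to free it; then swing the lid up by its handle to about 60 degrees and finish while still holding it open there by the handle. Leave the jar, the dish and the pliers where they are.

Things in the scene. Friction and masses are not known exactly. Their poses are not given: they have to be found in the camera images.
- case: White open-topped bead case fixed to the bench, 180 (x) x 240 (y) x 70 mm high, beads in compartments. Origin: centre of its underside. Its -x side is the front, facing the robot, turned by up to 0.35 rad. On the front, left of the lid handle (case +y), a dark steel catch guide: y 55 to 130 mm, reaching 26 mm out, top 80 mm above the bench.
- lid_handle: Blue round bar handle of the lid, 11 mm thick, 72 mm long, parallel to the case's y, 42 mm out from the lid's front edge between two end arms (72 mm clear, 34 mm clear behind the bar). Origin: middle of the bar; with the lid shut at (-134, -52, +75) mm in the case frame. Pinch it from above, fingers before and behind; it turns freely on its own axis, so fingers can stay vertical.
- lid (a joint): Opening angle of the lid (black frame, clear pane, 184 x 244 x 8 mm, top at 79 mm): 0 shut, grows as the front rises, stop 1.35 rad. Falls shut if let go; 1 to 3 N at the handle lifts it. Held by the catch it rises only about 0.03 rad (7 mm at the handle) and stops hard (if only just held, a hard pull may slip it free); otherwise it swings freely.
- catch_thumb (a point): Middle of the catch's red thumb piece, 12 (case x) x 16 mm (case y), 80 to 109 mm above the bench; the point is 94 mm up, at x -103, y +78 to +86 mm in the case frame at the start. Slides along case +y, away from the handle, to its stop at y +100 mm, where the lid is surely free; takes about 2 N, stays where left. Where it stands does not tell if it holds.
- lid_hinge (a point): Middle of the lid's hinge line, which runs along the case's y on its far edge, at (+90, 0, +71) mm in the case frame. With the lid shut the handle bar lies 224 mm in front of the line and 4 mm above it.
- keeper_housing (a point): Centre of the dark steel housing on the lid's front, 25 x 54 x 36 mm, between handle and catch guide, top at 79 mm. The catch's tongue enters it unseen.
- jar: Bystander: glass jar with brass cap, 68 mm across, 95 mm tall, standing to the left of the case. Origin: centre of its underside.
- dish: Bystander: white ceramic cup-shaped dish, 80 mm across, 45 mm tall, standing to the right of the case. Origin: centre of its underside.
- pliers: Bystander: small pliers with black grips, about 125 x 60 x 12 mm, lying flat on the bench in front and left of the case. Origin: under the pivot; jaws along +x.

How it is judged:
By the outcome, as a careful person would: the job done as asked, in the order asked, and still so for the second after the job is handed in, while the arm keeps its last pose, push and grip.
It also fails if it takes over 50 s, if anything falls off the work surface, if the arm or the gripper's body presses on something with over 40 N, if the wrist force passes 120 N, or if a joint passes its speed limit or range.

## Working session

There is one attempt and no reset: what is moved stays moved. The work goes in short steps, Python scripts to look and compute and a shell command to move; the robot and the scene stay as the last step left them, time stands still between calls to the robot, and variables do not carry over. Pictures are saved under pics/ and viewed, at most 10 in all, crops included, and the job is handed in when it is done.

```bash
ls; mkdir -p pics; python3 - <<'E'
from workcell import bot, monitor, grab_frame, calibration
import cv2
for n in("scene","top"):
    cv2.imwrite(f"pics/{n}0.png",grab_frame(n)); print(n,calibration(n))
s=monitor.observe(); print(s)
E
```

```text
nudge.py
pics
workcell.py
scene {'vfov': 48.329891360368556, 'cx': 320.8919679366421, 'cy': 237.6140348423751, 'eye': array([ 1.22872045, -0.40930424,  0.69008593]), 'attitude': array([-2.21266694,  0.0076735 ,  0.95845158])}
top {'vfov': 43.398844450145006, 'cx': 310.33242192772474, 'cy': 230.67982756736689, 'eye': array([0.43617909, 0.02601279, 1.15930324]), 'attitude': array([-3.00945843,  0.03298149, -1.59284431])}
{'clock': 0.1, 'qpos': array([ 1.20179181,  0.52193851, -0.03629369,  1.59995614,  0.02119243,
        1.02107721, -0.11280801]), 'qd': array([-8.92883793e-04, -1.92153694e-03, -4.50202600e-05, -5.58706793e-04,
        1.71255820e-04, -1.03126799e-03,  5.15052422e-04]), 'joint_efforts': array([ 4.67274818e-03, -9.28479838e+01,  1.98403940e+00, -3.70535374e+01,
        1.81723834e-02,  5.28149088e-03,  3.62998804e-06]), 'position': array([ 0.18384967, -0.59703611,  0.23079172]), 'tool_rot': array([-3.14060124e+00,  7.92467300e-05,  2.98752446e-01]), 'force': array([-0.55657278, -1.11292586,  0.0531345 ]), 'moment': array([0.03380253, 0.01675083, 0.00339512]), 'finger_force': 0.0, 'grip_width': 0.08570735154759809}
```

View pics/scene0.png

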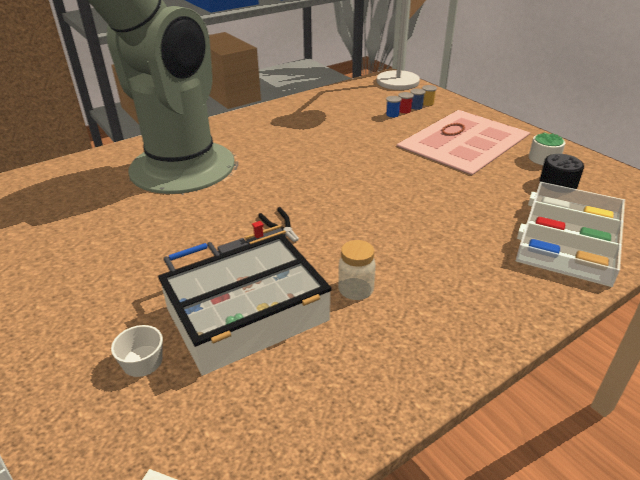

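View pics/top0.png

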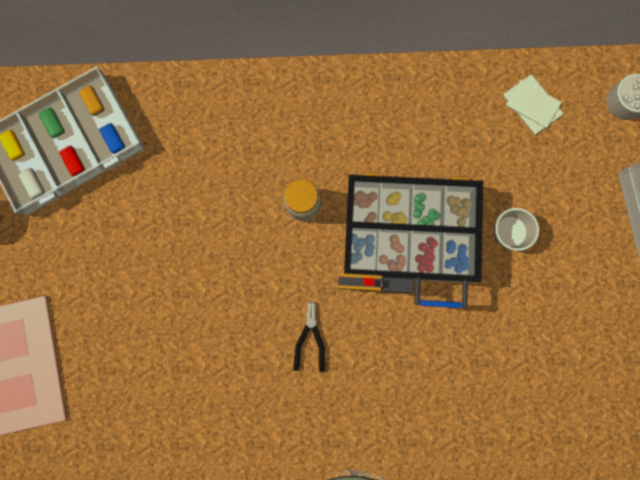

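The scene view shows the blue bar at about (188,252) and the red thumb at (258,229). In the top view the bar is at (441,304) and the thumb at (370,282). I'll enlarge both.

```bash
python3 - <<'E'
import cv2,numpy as np
t=cv2.imread("pics/top0.png")[265:315,330:480]; s=cv2.imread("pics/scene0.png")[205:280,150:300]
cv2.imwrite("pics/crop0.png",np.vstack([cv2.resize(i,None,fx=4.6,fy=4.6,interpolation=cv2.INTER_CUBIC) for i in(t,s)]))
for n,x in(("top",330),("scene",0)):
    im=cv2.imread(f"pics/{n}0.png").astype(int)
    b,g,r=im[...,0],im[...,1],im[...,2]
    for c,m,w in(("blue",(b>90)&(b>1.8*r)&(b>1.4*g),(150,240,220,275) if n=="scene" else (405,290,475,315)),("red",(r>110)&(r>3*g)&(r>3*b),(240,215,275,245) if n=="scene" else (355,270,385,292))):
        q=m[w[1]:w[3],w[0]:w[2]]; ys,xs=np.nonzero(q); print(n,c,len(xs),xs.mean()+w[0],ys.mean()+w[1],xs.min()+w[0],xs.max()+w[0],ys.min()+w[1],ys.max()+w[1])
E
```

```text
top blue 201 440.94029850746267 303.6666666666667 420 461 301 307
top red 78 368.61538461538464 281.44871794871796 364 374 278 285
scene blue 175 187.7657142857143 250.94285714285715 169 207 244 258
scene red 51 257.5098039215686 224.5686274509804 253 262 221 236
```

View pics/crop0.png

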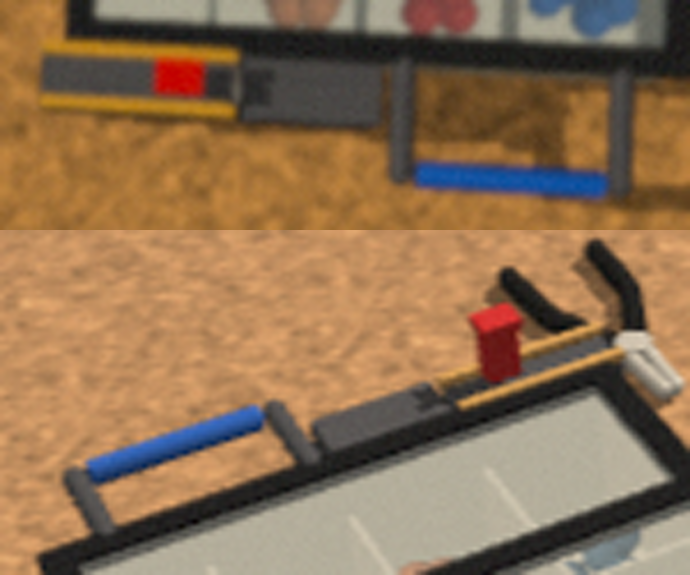

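The crops show bar ends in the top view at (420.2,303.0) and (462.2,305.0), and in the scene view at (207,245.9) and (169.6,257.2). The centre of the thumb's top face is at (369.1,281.7) in the top view and (257.8,224.6) in the scene view.

```bash
cat > h.py <<'E'
import numpy as np
from workcell import bot, monitor, grab_frame, calibration
from scipy.spatial.transform import Rotation as R
rot=lambda a:R.from_euler("xyz",a).as_matrix()
def ray(n,p,c=None):
    c=c or calibration(n); f=240/np.tan(np.radians(c["vfov"])/2)
    d=rot(c["attitude"])@[(p[0]-c["cx"])/f,(p[1]-c["cy"])/f,1]
    return np.array(c["eye"]),d/np.linalg.norm(d)
def tri(a,b):
    (o,d),(p,e)=a,b; t=np.linalg.lstsq(np.c_[d,-e],p-o,rcond=None)[0]
    x,y=o+d*t[0],p+e*t[1]; return (x+y)/2,np.linalg.norm(x-y)
def atz(r,z): return r[0]+r[1]*(z-r[0][2])/r[1][2]
def tool(p,yaw):
    """shift and turn (tool axes) from the current pose to TCP p, tool down at yaw"""
    s=monitor.observe(); M=rot(s["tool_rot"])
    q=(R.from_matrix(M).inv()*R.from_euler("xyz",[np.pi,0,yaw])).as_rotvec()
    return np.round(M.T@(np.array(p)-s["position"]),4),np.round(q,4)
E
python3 - <<'E'
from h import *
for n,t,s in(("L",(420.2,303),(207,245.9)),("R",(462.2,305),(169.6,257.2)),("thumbtop",(369.1,281.7),(257.8,224.6))):
    x,g=tri(ray("top",t),ray("scene",s)); print(n,x.round(4),"gap",round(g,4))
for p in((350,177),(483,181),(345,277),(480,281)): print("lid",atz(ray("top",p),.079).round(4))
c=calibration("wrist");print(c, monitor.observe()["tool_rot"])
E
```

```text
L [ 0.4474 -0.1316  0.075 ] gap 0.0044
R [ 0.4423 -0.2041  0.0785] gap 0.0056
thumbtop [ 0.4857 -0.0404  0.1085] gap 0.0043
lid [ 0.6775 -0.0161  0.079 ]
lid [ 0.663  -0.2562  0.079 ]
lid [ 0.4955 -0.0016  0.079 ]
lid [ 0.4827 -0.2402  0.079 ]
{'vfov': 65.2898410675709, 'cx': 319.8740058882509, 'cy': 238.81301769329792, 'eye': array([ 0.26219878, -0.57213641,  0.37348047]), 'attitude': array([ 2.82028711e+00,  1.68482261e-03, -1.27196320e+00])} [-3.14060124e+00  7.92467300e-05  2.98752446e-01]
```

Bar length (72.7 mm) and heights (77 and 108 mm) match the text. Bar centre is about (0.445,-0.168,0.077), case yaw about -0.065. Now I'll work out the first move, to above the bar.

```bash
python3 -c "
from h import *
print(tool((.445,-.168,.2),1.506))"
```

```text
(array([ 0.3759, -0.3331,  0.0311]), array([-9.0000e-04, -5.0000e-04, -1.2072e+00]))
```

Careful with the scale: shifts go in shares of 0.75 m and turns go in shares of pi rad. That gives: 0.235 m is 0.3133, -0.208 m is -0.2773, -0.75 rad is -0.2387.

```bash
python3 nudge.py '0.036 0.0627 -0.0555 0.0053 0 0 -0.0477 | 0.036 0.1253 -0.1109 0.0107 0 0 -0.0955 | 0.036 0.188 -0.1667 0.016 0 0 -0.1432 | 0.036 0.2507 -0.2221 0.0213 0 0 -0.191 | 0.036 0.3133 -0.2773 0.0267 0 0 -0.2387'; python3 -c "
from h import *
print(tool((.445,-.168,.2),1.506))"
```

```text
clock: 0.72
position: [0.347, -0.3292, 0.2114]
tool_rot: [3.141, 0.0, 1.054]
force: [1.3, -0.7, -0.1]
grip_width: 0.036
finger_force: 0.0
(array([0.1886, 0.0055, 0.0113]), array([ 1.000e-04,  1.000e-04, -4.524e-01]))
```

Converted, 0.1886 m is 0.2515, 0.141 m is 0.188, -0.452 rad is -0.1439.

```bash
python3 nudge.py '0.036 0.0627 0.0013 0.004 0 0 -0.0477 | 0.036 0.1253 0.004 0.008 0 0 -0.0955 | 0.036 0.188 0.0053 0.012 0 0 -0.1439 | 0.036 0.2515 0.0073 0.0151 0 0 -0.1439 | 0.036 0.2515 0.0073 0.0151 0 0 -0.1439'; python3 - <<'E'
from h import *
import cv2
print(tool((.445,-.168,.2),1.506)); print(calibration("wrist"))
cv2.imwrite("pics/w1.png",grab_frame("wrist"))
E
```

```text
clock: 1.35
position: [0.4465, -0.1672, 0.1999]
tool_rot: [3.141, -0.001, 1.506]
force: [-0.4, -1.1, 0.2]
grip_width: 0.0358
finger_force: 0.0
(array([-0.0009, -0.0015, -0.0001]), array([ 0.0002, -0.0013, -0.0004]))
{'vfov': 65.2898410675709, 'cx': 319.8740058882509, 'cy': 238.81301769329792, 'eye': array([ 0.45233571, -0.0851038 ,  0.34272614]), 'attitude': array([ 2.82192590e+00, -5.11702987e-04, -6.50776393e-02])}
```

View pics/w1.png

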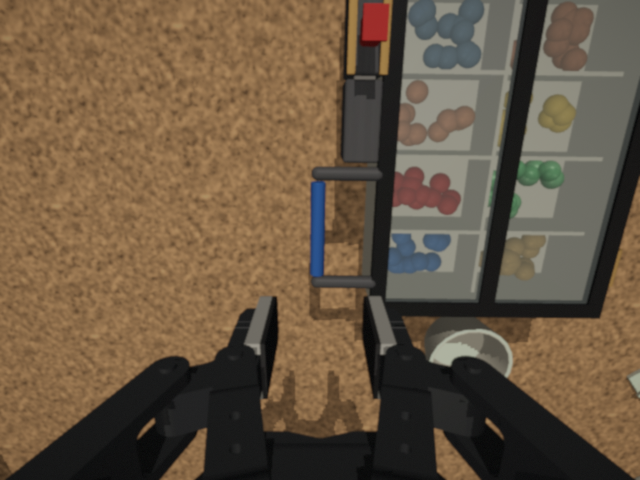

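The wrist view shows the bar with ends at (318,181) and (317,277), parallel to the image column, so the yaw is right. The thumb's top is at (375,22) and the fingers straddle column 320.

```bash
python3 - <<'E'
from h import *
def tri3(rs):
    A=sum(np.eye(3)-np.outer(d,d) for o,d in rs); b=sum((np.eye(3)-np.outer(d,d))@o for o,d in rs); x=np.linalg.solve(A,b)
    return x.round(4),[round(1e3*np.linalg.norm((np.eye(3)-np.outer(d,d))@(x-o)),1) for o,d in rs]
for n,t,s,w in(("L",(420.2,303),(207,245.9),(318,181)),("R",(462.2,305),(169.6,257.2),(317,277)),("thumbtop",(369.1,281.7),(257.8,224.6),(375,20))):
    print(n,tri3([ray("top",t),ray("scene",s),ray("wrist",w)]),atz(ray("wrist",w),.109 if n[0]=="t" else .0765).round(4))
print(tool((.446,-.168,.062),1.506))
E
```

```text
L (array([ 0.4473, -0.1317,  0.075 ]), [np.float64(2.1), np.float64(2.3), np.float64(0.2)]) [ 0.4472 -0.1316  0.0765]
R (array([ 0.442 , -0.2043,  0.0786]), [np.float64(2.4), np.float64(3.2), np.float64(0.8)]) [ 0.4413 -0.2059  0.0765]
thumbtop (array([ 0.4855, -0.0401,  0.1084]), [np.float64(2.3), np.float64(2.0), np.float64(0.6)]) [ 0.4852 -0.0397  0.109 ]
(array([0.001 , 0.0005, 0.1379]), array([-0.0004, -0.0005, -0.0026]))
```

Converted, 0.139 m is 0.1853, -0.001 m is -0.0013.

```bash
python3 nudge.py '0.036 0.0013 -0.0013 0.0667 0 0 0 | 0.036 0.0013 -0.0013 0.12 0 0 0 | 0.036 0.0013 -0.0013 0.1533 0 0 0 | 0.036 0.0013 -0.0013 0.1733 0 0 0 | 0.036 0.0013 -0.0013 0.1853 0 0 0'; python3 nudge.py '0.036 0 0 0 0 0 0 | 0.0 0 0 0 0 0 0 | 0.0 0 0 0 0 0 0 | 0.0 0 0 0 0 0 0 | 0.0 0 0 0 0 0 0' 40; python3 nudge.py '0.0 0 0 0 0 0 0 | 0.0 0 0 0 0 0 0'
```

```text
clock: 2.02
position: [0.444, -0.1697, 0.0608]
tool_rot: [-3.141, 0.0, 1.5]
force: [0.3, 0.6, -0.5]
grip_width: 0.0358
finger_force: 0.0
clock: 2.65
position: [0.4444, -0.1694, 0.0618]
tool_rot: [3.141, 0.0, 1.5]
force: [-1.0, 0.3, 6.6]
grip_width: 0.0093
finger_force: 39.0
clock: 2.9
position: [0.4445, -0.1694, 0.0618]
tool_rot: [3.141, 0.0, 1.5]
force: [-1.8, 0.3, 7.4]
grip_width: 0.0094
finger_force: 39.0
```

Converted, -0.004 m is -0.0053, -0.003 m is -0.004.

```bash
python3 nudge.py '0.0 0 0 -0.0013 0 0 0 | 0.0 0 0 -0.0027 0 0 0 | 0.0 0 0 -0.004 0 0 0 | 0.0 0 0 -0.0053 0 0 0';python3 nudge.py '0.0 0 0 -0.0013 0 0 0 | 0.0 0 0 -0.0027 0 0 0 | 0.0 0 0 -0.004 0 0 0 | 0.0 0 0 -0.004 0 0 0'
```

```text
clock: 3.4
position: [0.4444, -0.1694, 0.0653]
tool_rot: [3.141, 0.0, 1.501]
force: [2.1, -2.9, -2.9]
grip_width: 0.0098
finger_force: 38.9
clock: 3.9
position: [0.4446, -0.1694, 0.0683]
tool_rot: [3.141, 0.0, 1.501]
force: [3.7, -3.4, -2.1]
grip_width: 0.009
finger_force: 38.9
```

Converted, -0.002 m is -0.0027, -0.001 m is -0.0013.

```bash
python3 nudge.py '0.0 0 0 -0.0013 0 0 0 | 0.0 0 0 -0.0027 0 0 0 | 0.0 0 0 -0.0027 0 0 0';python3 nudge.py '0.0 0 0 -0.0013 0 0 0 | 0.0 0 0 -0.0027 0 0 0 | 0.0 0 0 -0.0027 0 0 0'
```

```text
clock: 4.28
position: [0.4446, -0.1694, 0.0703]
tool_rot: [3.141, 0.0, 1.501]
force: [5.1, -4.2, -1.7]
grip_width: 0.0096
finger_force: 38.9
clock: 4.65
position: [0.4448, -0.1694, 0.0724]
tool_rot: [3.14, 0.0, 1.501]
force: [6.0, -4.0, -3.0]
grip_width: 0.0094
finger_force: 38.9
```

Converted, -0.003 m is -0.004, -0.0015 m is -0.002.

```bash
python3 nudge.py '0.0 0 0.0004 -0.002 0 0 0 | 0.0 0 0.0008 -0.004 0 0 0 | 0.0 0 0.0008 -0.004 0 0 0';python3 nudge.py '0.0 0 0.0004 -0.002 0 0 0 | 0.0 0 0.0008 -0.004 0 0 0 | 0.0 0 0.0008 -0.004 0 0 0'; python3 - <<'E'
from h import *
import cv2
a,b=grab_frame("scene"),grab_frame("wrist"); print(calibration("wrist"))
cv2.imwrite("pics/t1.png",np.hstack([cv2.resize(a[190:370,120:340],(400,327)),cv2.resize(b,(400,327))]))
E
```

```text
clock: 5.03
position: [0.4449, -0.1694, 0.0752]
tool_rot: [3.141, 0.0, 1.501]
force: [3.5, -3.2, -2.9]
grip_width: 0.0096
finger_force: 39.0
clock: 5.4
position: [0.4452, -0.1694, 0.0781]
tool_rot: [-3.141, 0.0, 1.501]
force: [1.4, -4.1, -2.2]
grip_width: 0.0094
finger_force: 39.0
{'vfov': 65.2898410675709, 'cx': 319.8740058882509, 'cy': 238.81301769329792, 'eye': array([ 0.45154665, -0.08716939,  0.2207603 ]), 'attitude': array([ 2.82057184e+00, -3.80523707e-05, -7.00948029e-02])}
```

View pics/t1.png

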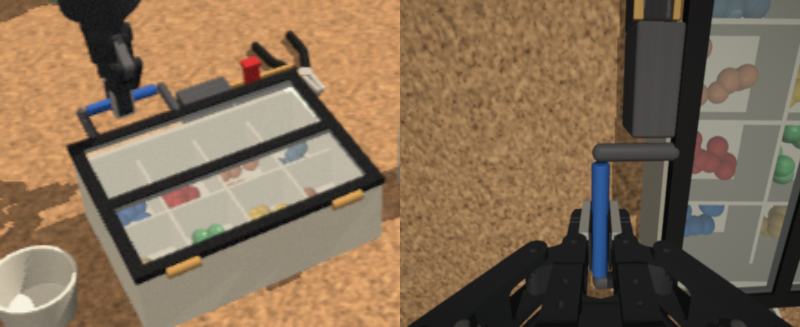

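The picture shows the bar between the pads, with its left end at about (320,239) in wrist pixels, and the lid front apparently raised. Next: check the bar's height by its known left-end y.

```bash
python3 - <<'E'
from h import *
o,d=ray("wrist",(320,238)); t=(-.1316-o[1])/d[1]; print(o+d*t)
import cv2
t=cv2.imread("pics/t1.png")  # bar left end in the scene view, from the crop
s=grab_frame("scene"); b,g,r=[s[...,i].astype(int) for i in range(3)]
m=(b>90)&(b>1.8*r)&(b>1.4*g); m[:, :150]=0; m[:,220:]=0; m[:230]=0; m[270:]=0
ys,xs=np.nonzero(m); k=xs>xs.max()-3; print(xs.max(),ys[k].mean(), "before 207,245.9")
print(tri(ray("wrist",(320,238)),ray("scene",(xs.max()+.5,ys[k].mean()))))
E
```

```text
[ 0.44848023 -0.1316      0.08584865]
205 239.14285714285714 before 207,245.9
(array([ 0.44847787, -0.13012097,  0.09095959]), np.float64(0.00046428414387614464))
```

The bar rose about 15 mm on 2–3 N with no hard stop. That is well past the 7 mm limit, so the lid is not held and the catch stays untouched. Now I'll swing the lid along its arc.

Converted, -0.1046 m is -0.1395, -0.0854 m is -0.1139.

```bash
python3 nudge.py '0.0 0 0.004 -0.0296 0 0 0 | 0.0 0 0.0109 -0.0585 0 0 0 | 0.0 0 0.0208 -0.0868 0 0 0 | 0.0 0 0.0335 -0.1139 0 0 0 | 0.0 0 0.0488 -0.1395 0 0 0' 60; python3 nudge.py '0.0 0 0 0 0 0 0 | 0.0 0 0 0 0 0 0'
```

```text
clock: 6.18
position: [0.4823, -0.1722, 0.1834]
tool_rot: [3.141, 0.0, 1.501]
force: [12.3, -8.3, -10.5]
grip_width: 0.0088
finger_force: 58.7
clock: 6.42
position: [0.482, -0.1722, 0.1827]
tool_rot: [3.141, 0.0, 1.501]
force: [4.0, -5.8, -4.7]
grip_width: 0.0089
finger_force: 59.4
```

Converted, 0.078 m is 0.104, -0.0719 m is -0.0959.

```bash
python3 nudge.py '0.0 0 0.0177 -0.024 0 0 0 | 0.0 0 0.0379 -0.0461 0 0 0 | 0.0 0 0.06 -0.0661 0 0 0 | 0.0 0 0.084 -0.0837 0 0 0 | 0.0 0 0.104 -0.0959 0 0 0'; python3 nudge.py '0.0 0 0 0 0 0 0 | 0.0 0 0 0 0 0 0 | 0.0 0 0 0 0 0 0'; python3 - <<'E'
from h import *
import cv2
p=monitor.observe()["position"]; h=np.array([.4446,-.168])+.224*np.array([np.cos(.068),-np.sin(.068)])
z=p[2]+.0135; f=(h-p[:2])@[np.cos(.068),-np.sin(.068)]
print(np.degrees(np.arctan2(z-.071,f)-.018),np.hypot(z-.071,f))
a,b=grab_frame("scene"),grab_frame("wrist")
cv2.imwrite("pics/t2.png",np.hstack([cv2.resize(a[150:390,100:400],(400,320)),cv2.resize(b,(400,320))]))
E
```

```text
clock: 7.05
position: [0.5598, -0.1782, 0.2544]
tool_rot: [-3.141, 0.001, 1.5]
force: [5.0, -9.4, -12.6]
grip_width: 0.0087
finger_force: 59.0
clock: 7.42
position: [0.559, -0.1782, 0.2539]
tool_rot: [-3.14, 0.001, 1.5]
force: [2.2, -7.4, -5.2]
grip_width: 0.0087
finger_force: 59.7
59.90593717044363 0.22468684928122876
```

View pics/t2.png

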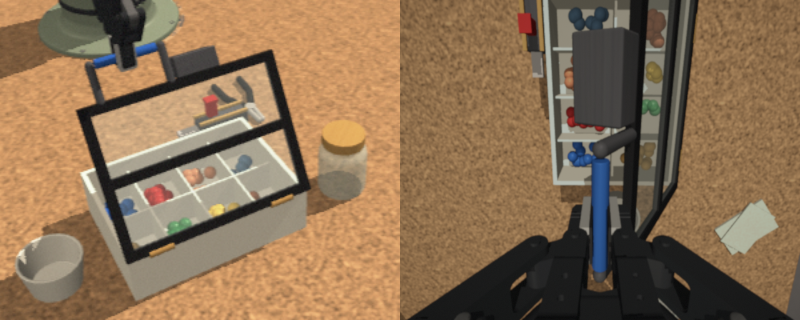

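The lid stands open at about 60 degrees, with the bar held between the pads. The jar, dish and pliers haven't moved, and the radius (0.2247 m) matches the expected 0.224 m. Handing in.

```bash
python3 -c "
from workcell import bot, monitor, grab_frame, calibration
print(bot.job_done())"
```

```text
the job is handed in; nothing more can be done
None
```

The tug showed the catch was not holding the lid (the handle rose about 15 mm at 2–3 N), so I left the catch untouched, swung the lid to about 60° and handed in still holding it there by the handle, with the jar, dish and pliers not touched.

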